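Set the ring under the egg saucepan one click on and start the egg timer

TASK

Put heat under the lidded saucepan: with a fingertip pressed on the knurled dial in front of its ring, turn that dial clockwise by friction until it clicks from off into its first setting, and leave it there; the other dial stays off. Then press the cap on top of the egg-shaped timer fully down once the dial is set, and let it go, ending clear of everything. Nothing is to be picked up, and the pans, the timer and the other things stay where they stand.

Things in the scene. Friction and masses are not known exactly. Their poses are not given: they have to be found in the camera images.
- hob: White two-ring hob, 310 mm deep (its x, away from the robot), 500 mm wide (its y, to the robot's left), 50 mm high, fixed. Origin at the centre of its underside on the worktop; turned by up to 0.15 rad. Two black rings lie side by side at its back; 165 mm in front of each (nearer the robot) is the dial that governs it.
- dial_left (a joint): Left dial (left seen from the robot), turning about a vertical axis. Rad, 0 = off, grows CLOCKWISE seen from above. Spring detents at 0 (off), 0.6 (first setting), 1.2 (second); each has a black tick beside the dial, on its far side, and the black line on the dial's top points at the present one. Let go past half-way (0.3) it snaps on by itself. A click takes about 0.05 N m (2 N at 24 mm from the axis).
- dial_right (a joint): Right dial (right seen from the robot), turning about a vertical axis. Rad, 0 = off, grows CLOCKWISE seen from above. Spring detents at 0 (off), 0.6 (first setting), 1.2 (second); each has a black tick beside the dial, on its far side, and the black line on the dial's top points at the present one. Let go past half-way (0.3) it snaps on by itself. A click takes about 0.05 N m (2 N at 24 mm from the axis).
- dial_left_top (a point): Centre of the flat top of the left dial when not pressed, on its axis, 64 mm above the worktop. Aluminium disc 80 mm across, sunk in an 86 mm steel bezel, its top 6 mm above that; flat to a radius of 35 mm, knurled bevel outside. It floats on a spring: pressed, it sinks up to 4 mm (2.5 N to begin, 12 N at the bottom); 5 to 10 N of fingertip grips enough to turn it.
- dial_right_top (a point): Centre of the flat top of the right dial when not pressed, on its axis, 64 mm above the worktop. Aluminium disc 80 mm across, sunk in an 86 mm steel bezel, its top 6 mm above that; flat to a radius of 35 mm, knurled bevel outside. It floats on a spring: pressed, it sinks up to 4 mm (2.5 N to begin, 12 N at the bottom); 5 to 10 N of fingertip grips enough to turn it.
- ring_left (a point): Centre of the top of the left ring (156 mm in diameter, 54 mm above the worktop).
- ring_right (a point): Centre of the top of the right ring, same size.
- saucepan_mid (a point): Lidded steel saucepan, loose, standing on the left or the right ring: 156 mm in diameter, 81 mm high to the rim, 110 mm to the top of the lid's knob, black handle reaching 200 mm from its axis towards the back. Point on its axis 45 mm above its underside.
- frying_pan_mid (a point): Small open frying pan, loose, on the other ring: 156 mm in diameter, 34 mm high, handle reaching 200 mm towards the back and up to 54 mm high. Point on its axis 17 mm above its underside.
- egg_cup_mid (a point): Empty white egg cup, loose, on the hob's front strip between the dials: 48 mm in diameter, 48 mm high. Point half-way up on its axis.
- timer_mid (a point): Egg-shaped plastic timer, loose (about 0.2 kg), upright on the worktop beside the hob, on its left or its right: 58 mm in diameter, 61 mm high without its cap, flat foot 44 mm across. Point on its axis 30 mm above the worktop.
- timer_top (a point): Centre of the top of the timer's press cap (27 mm in diameter), 72 mm above the worktop when up; it goes down with the cap.
- timer_cap (a joint): The timer's spring cap: 0 = up, grows as it is pressed straight down, 0.005 m = fully down against the stop (about 4 N; 1.2 N to begin); it comes up again when let go.
- salt_jar_mid (a point): White salt jar with a steel cap, loose, on the worktop on the other side of the hob from the timer: 52 mm in diameter, 85 mm high. Point 42 mm up on its axis.
- egg_spoon_grip (a point): Handle of a white egg spoon, 170 mm long, lying loose on the worktop between the hob and the robot.
- bowl_mid (a point): Small blue bowl, loose, 110 mm in diameter, 45 mm high, on the worktop to the robot's right. Point half-way up on its axis.

How it is judged:
By the outcome, as a careful person would: the job done as asked, in the order asked, and still so for the second after the job is handed in, with the robot touching nothing.
It also fails if it takes over 45 s, if anything falls off the work surface, if the arm or the gripper's body presses on something with over 40 N, if the wrist force passes 120 N, or if a joint passes its speed limit or range.

ROBOT

A 6-joint arm with a two-finger parallel gripper is mounted at the origin on the work surface. World frame = base frame: x ahead of the robot, y to its left, z up, the work surface at z = 0. Lengths are in m, angles in degrees, forces in N, time in s.
With the tool pointing down it reaches from about 0.375 to 0.925 m from the base axis. Payload 5.7 kg.
Tool frame: the origin (TCP) lies on the front face of the gripper's body, between the roots of the fingers; the fingertips stand 80 mm ahead of it and the grasp point (between the pads) lies 61 mm ahead of it (ctrl.tcp_to_grasp is the distance from the TCP to the grasp point, in m); z points along the fingers, y is the direction in which the jaws open and shut (so a half turn about z gives the same grasp; the last joint's range is limited). The gripper opens to 88 mm and grips with 3 to 60 N. Pads are 20 mm wide; open, the fingers measure 115 mm over their backs; the gripper's body (75 mm by 178 mm) begins 61 mm behind the grasp point.
Start: joints at [-74.605, 20.558, 86.54, -0, 72.909, -6.595], TCP at [0.225, -0.556, 0.303] pointing down, gripper open.
Joint ranges: [-170.27, 170.27], [-57.76, 135], [12.27, 136.19], [-55.21, 235.2], [11.17, 155.16], [-170.74, 170.74]. Speed limits (degrees/s): [136.94, 136.94, 180, 180, 180, 180].

INTERFACE

Orientations are given as [roll, pitch, yaw] about the fixed x, y, z axes, in that order (R = Rz(yaw) Ry(pitch) Rx(roll)).
In Python, from bench import ctrl, viewer, order gives the robot as it stands. The module is installed in compiled form; this text tells all that it offers.
- The arm moves only by the tool play_rows, never from a script. Its argument "targets" is a list of rows, each an object with "linear": the shift along the tool's x, y, z in cm, a list of three; "angular": the turn, a rotation vector about the tool's x, y, z in units of 6 degrees (1.0 is 6 degrees), a list of three. In form: [{"linear": [x, y, z], "angular": [ax, ay, az]}, ...]. A call has exactly 5 rows; each row is the pose to reach, as a shift and turn from the pose measured when the call began, along the tool's axes at that moment; what a row does not reach only later rows make up. A row lasts 1/8 s, in which the tool goes at most 62.5 mm and 10.7 degrees, less where a joint would pass 70% of its speed; a pose out of reach is approached as far as the arm can. A call with a gripper value outside its range is refused whole. "grip" is the finger opening in cm, from 0 to 8.78, set as the call begins (left out, the last holds). The fingers move at their own pace and stop on an object; the grip force is fixed at half the most. Time passes only in rows, so rows that repeat a pose let the fingers close, or fill a call up. It gives the time, the measured TCP pose, the force and the opening at its end, in the units of the state.
- ctrl.observe(): the state, without advancing time (a new reading comes with each control period).
- viewer.grab_frame(name): name is "scene" or "top"; returns a dict with "image" (400x640x3 uint8, blue, green, red), "intrinsics" (3x3 intrinsics, pixels), "k1" (the pictures are not rectified: a ray, as slopes to the right and down, at radius r is drawn at 1 + k1 r^2 times it, then the intrinsics apply), "view" (4x4, takes a point from world to camera coordinates). Camera axes: x right, y up, looking along -z (the intrinsics and any distortion apply to the point x, -y, -z); pixel columns grow to the right and rows downward; lengths in m; the calibration is good to about 2 mm. A picture is of the moment at which its call begins. There is no depth.
- order.job_done(): hands the job in, once; it reports no verdict.
The state is a dict: "time_s": time; "joint_positions": joint angles; "qvel": joint speeds; "effort": joint torques, N m; "ee_pos": TCP position; "ee_rot": TCP orientation; "ft_force": force on the tool from outside, world axes, zero at the start; "torque": the same for the moment, N m; "opening": finger opening in m.
Only numpy, scipy, OpenCV 4.12 (cv2) and the standard library are available. Lean on these libraries where they do the work, as an engineer would, in place of code of your own. Each camera call takes 0.05 s, during which the arm holds its last target. There are 200 camera calls.

## Working session

There is one attempt and no reset: what is moved stays moved. The work goes in short steps, Python scripts to look and compute and a tool call to move; the robot and the scene stay as the last step left them, time stands still between calls to the robot, and variables do not carry over. Pictures are saved under pics/ and viewed, about 8 in all and at most 12, crops included, and the job is handed in when it is done.

Besides the shell and the picture viewer there is one more tool, called after "Call:" in YAML: its name, and indented under it one key for each argument. play_rows: Moves the arm, as the interface text tells. Its arguments: {"type":"object","properties":{"targets":{"type":"array"},"grip":{"type":"number"}},"required":["targets"]}

```bash
mkdir -p pics; cat > h.py <<'E'
import numpy as np, cv2, pickle
def ray(f,u,v):
    K=f['intrinsics'];x=(u-K[0,2])/K[0,0];y=(v-K[1,2])/K[1,1]
    p=np.array([x,y]);q=p.copy()
    for _ in range(30): q=p/(1+f['k1']*(q@q))
    V=f['view'];R=V[:3,:3];c=-R.T@V[:3,3]
    return c,R.T@np.array([q[0],-q[1],-1.])
def at(f,u,v,z):
    c,d=ray(f,u,v);return c+d*(z-c[2])/d[2]
def px(f,P):
    V=f['view'];p=V[:3,:3]@np.array(P)+V[:3,3];q=np.array([p[0],-p[1]])/-p[2]
    q=q*(1+f['k1']*(q@q));K=f['intrinsics'];return q*[K[0,0],K[1,1]]+K[:2,2]
def load():return pickle.load(open('f.pkl','rb'))
E
python3 - <<'E'
from bench import ctrl,viewer
import pickle,cv2,numpy as np
F={}
for n in('scene','top'):
    f=viewer.grab_frame(n);F[n]={k:np.array(f[k]) if k!='k1' else f[k] for k in('image','intrinsics','k1','view')}
    cv2.imwrite(f'pics/{n}0.png',f['image'])
    V=F[n]['view'];print(n,-V[:3,:3].T@V[:3,3],V[:3,:3].round(2),f['k1'],f['intrinsics'])
pickle.dump(F,open('f.pkl','wb'));print(ctrl.observe())
E
```

```text
scene [ 0.99583015 -0.74760987  0.78627055] [[ 0.86  0.51 -0.  ]
 [-0.32  0.54  0.78]
 [ 0.39 -0.67  0.63]] -0.05103758657501231 [[395.9779512    0.         319.73400504]
 [  0.         395.9779512  192.34622188]
 [  0.           0.           1.        ]]
top [0.46062068 0.00875639 1.09608898] [[-0.02 -1.   -0.02]
 [ 0.99 -0.03  0.11]
 [-0.11 -0.02  0.99]] -0.03595726074051034 [[412.68774493   0.         314.31562598]
 [  0.         412.68774493 192.13564613]
 [  0.           0.           1.        ]]
{'time_s': 0.1, 'joint_positions': array([-7.46043225e+01,  2.05940774e+01,  8.65908875e+01, -5.55864321e-04,
        7.29084892e+01, -6.59607439e+00]), 'qvel': array([ 0.00106113, -0.08117818, -0.06863714,  0.05991525,  0.07259031,
        0.06319505]), 'effort': array([-6.25932098e-04, -5.16356242e+01, -2.71405578e+01,  6.76235463e-02,
        2.76434817e-02, -4.15336024e-05]), 'ee_pos': array([ 0.22453397, -0.55588962,  0.30190336]), 'ee_rot': array([-1.79907104e+02, -1.02074402e-02,  2.19919074e+01]), 'ft_force': array([-0.86030929, -0.78280618,  0.05979073]), 'torque': array([-0.02838754,  0.04697166, -0.01477814]), 'opening': 0.08808275373817999}
```

View pics/top0.png

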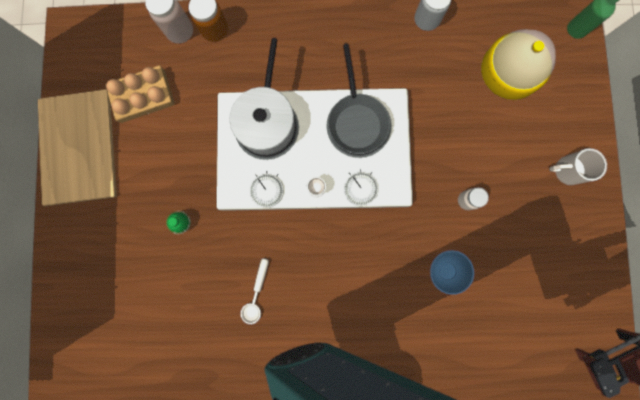

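View pics/scene0.png

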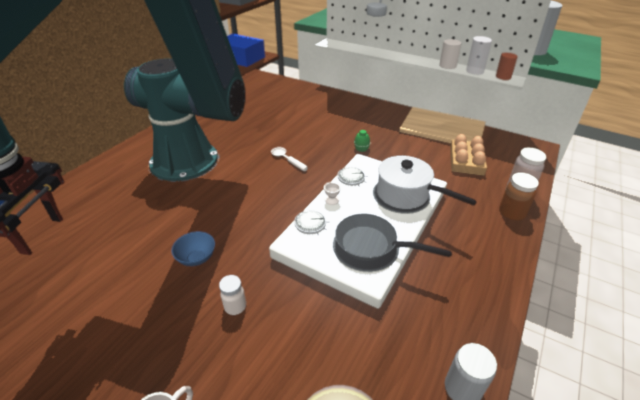

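The saucepan stands on the left ring, so the left dial, near (267,190) in top, is the one to turn. The timer is on the left at (178,222). I'll enlarge both.

```bash
python3 - <<'E'
import cv2,numpy as np
from h import *
F=load()
t=F['top']['image'];s=F['scene']['image']
r=lambda im,x,y,w,h,k:cv2.resize(im[y:y+h,x:x+w],None,fx=k,fy=k,interpolation=cv2.INTER_CUBIC)
A=r(t,240,160,150,60,5)   # 750x300
B=np.hstack([r(t,155,200,50,50,5),r(s,290,120,100,50,5)])
cv2.imwrite('pics/c1.png',np.vstack([A,B]))
f=F['top']
for p in[(267,190),(361,188)]:print(at(f,*p,.064))
print(at(f,178,222,.06))
for p in [(218,94),(408,89),(218,209),(411,207)]:print(at(f,*p,.05))
E
```

```text
[0.58046679 0.14722591 0.064     ]
[ 0.57951613 -0.08967011  0.064     ]
[0.5050913  0.37514072 0.06      ]
[0.84057907 0.27653369 0.05      ]
[ 0.83889051 -0.22337057  0.05      ]
[0.53640831 0.27538005 0.05      ]
[ 0.52949814 -0.2158141   0.05      ]
```

View pics/c1.png

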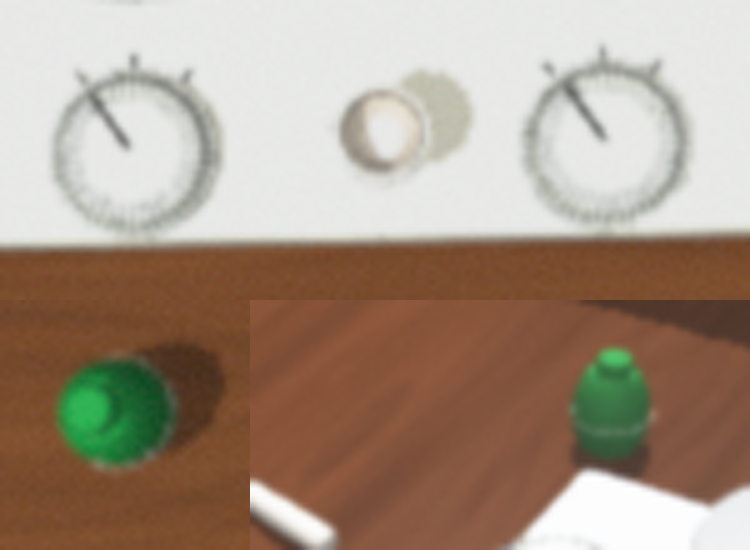

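```bash
python3 - <<'E'
from h import *
F=load();f=F['top'];s=F['scene']
print('dialL',at(f,266.3,189.8,.064),'dialR',at(f,360.8,187.8,.064))
print('cap top',at(f,172,221.2,.072),'cap scene',at(s,362.6,130.6,.072),'body', at(f,155+23.2,200+22,.03))
print('cup',at(f,240+76.2,160+26,.098), 'lidknob',at(f,260,115,.164))
d=at(f,266.3,189.8,.064);print('scene px of dialL',px(s,d),'capscene',px(s,at(f,172,221.2,.072)))
print('saucepan rim near edge px',at(f,262,153,.135))
from scipy.spatial.transform import Rotation as R
from bench import ctrl
o=ctrl.observe();M=R.from_euler('xyz',o['ee_rot'],degrees=True).as_matrix();print(M.round(3))
for t in (np.array([.5,.1,.32]),):print((M.T@(t-o['ee_pos'])*100).round(2))
E
```

```text
dialL [0.58102005 0.1489937  0.064     ] dialR [ 0.5800348  -0.08918592  0.064     ]
cap top [0.50691496 0.38618909 0.072     ] cap scene [0.50617674 0.38524515 0.072     ] body [0.5063673  0.38522009 0.03      ]
cup [0.58327433 0.02234219 0.098     ] lidknob [0.74512531 0.14842823 0.164     ]
scene px of dialL [351.24481845 172.82528049] capscene [362.90341189 130.53679767]
saucepan rim near edge px [0.66098091 0.14870626 0.135     ]
[[ 0.927  0.374 -0.   ]
 [ 0.374 -0.927  0.002]
 [ 0.    -0.002 -1.   ]]
[ 50.1  -50.5   -1.72]
```

Both cameras agree on the cap to about 1 mm, and the dials measure 238 mm apart. I'm heading with closed fingers to a hover over the near side of the left dial.

Call:
play_rows:
  targets:
    - {"linear": [4, -3.6, 0], "angular": [0, 0, 0]}
    - {"linear": [8.5, -7.7, 0], "angular": [0, 0, 0]}
    - {"linear": [13, -11.8, 0], "angular": [0, 0, 0]}
    - {"linear": [17.5, -15.9, 0], "angular": [0, 0, 0]}
    - {"linear": [22, -20, 0], "angular": [0, 0, 0]}
  grip: 0

```text
time_s: 0.72
ee_pos: [0.354, -0.2862, 0.3021]
ee_rot: [-179.9, -0.0, 22.0]
ft_force: [1.0, 0.3, 1.4]
opening: 0.0409
```

Call:
play_rows:
  targets:
    - {"linear": [4.5, -4.1, 0], "angular": [0, 0, 0]}
    - {"linear": [9, -8.2, 0], "angular": [0, 0, 0]}
    - {"linear": [13.5, -12.3, 0.2], "angular": [0, 0, 0.2]}
    - {"linear": [18, -16.4, 0.5], "angular": [0, 0, 0.4]}
    - {"linear": [22, -20, 1], "angular": [0, 0, 0.6]}

```text
time_s: 1.35
ee_pos: [0.4838, -0.0162, 0.2925]
ee_rot: [-179.9, -0.0, 18.4]
ft_force: [0.9, 0.6, -0.3]
opening: 0.0003
```

```bash
cat > go.py <<'E'
import sys
from h import *
from scipy.spatial.transform import Rotation as R
from bench import ctrl
def go(*T):
    o=ctrl.observe();r0=R.from_euler('xyz',o['ee_rot'],degrees=True)
    print('t',o['time_s'],'p',o['ee_pos'].round(4),'rot',o['ee_rot'].round(2),'F',o['ft_force'].round(2),'op',round(o['opening'],4))
    for x,y,z,yaw in T:
        l=r0.inv().apply(np.array([x,y,z])-o['ee_pos'])*100
        a=np.degrees((r0.inv()*R.from_euler('xyz',[180,0,yaw],degrees=True)).as_rotvec())/6
        print(l.round(2),a.round(2))
def arc(phi,r=.021,z=.1415,c=(.581,.149)):
    p=np.radians(phi);return c[0]-r*np.cos(p),c[1]+r*np.sin(p),z,-phi
E
python3 -c "
from go import *
go(arc(-17,z=.2),arc(-17,z=.16))"
```

```text
t 1.35 p [ 0.4838 -0.0162  0.2925] rot [-1.799e+02 -3.000e-02  1.836e+01] F [ 0.91  0.63 -0.34] op 0.0003
[ 12.32 -12.66   9.28] [-0.02 -0.01  0.23]
[ 12.32 -12.65  13.28] [-0.02 -0.01  0.23]
```

Call:
play_rows:
  targets:
    - {"linear": [4, -4, 1.5], "angular": [0, 0, 0]}
    - {"linear": [8, -8.2, 4], "angular": [0, 0, 0.1]}
    - {"linear": [11, -11.3, 7], "angular": [0, 0, 0.2]}
    - {"linear": [12.3, -12.65, 9.3], "angular": [0, 0, 0.23]}
    - {"linear": [12.3, -12.65, 9.3], "angular": [0, 0, 0.23]}

```text
time_s: 1.98
ee_pos: [0.5596, 0.1436, 0.1976]
ee_rot: [-179.9, 0.2, 17.1]
ft_force: [-0.4, -0.1, -0.1]
opening: 0.0007
```

```bash
python3 -c "
from go import *
go(arc(-17,z=.2),arc(-17,z=.15),arc(-17,z=.146))
from bench import viewer
f=viewer.grab_frame('scene');im=f['image'][60:220,260:460];cv2.imwrite('pics/h1.png',cv2.resize(im,None,fx=4,fy=3.75,interpolation=cv2.INTER_CUBIC))"
```

```text
t 1.975 p [0.5596 0.1436 0.1976] rot [-179.86    0.22   17.1 ] F [-0.44 -0.09 -0.15] op 0.0007
[ 0.11  0.11 -0.24] [-0.02  0.04  0.02]
[0.12 0.13 4.76] [-0.02  0.04  0.02]
[0.13 0.13 5.16] [-0.02  0.04  0.02]
```

View pics/h1.png

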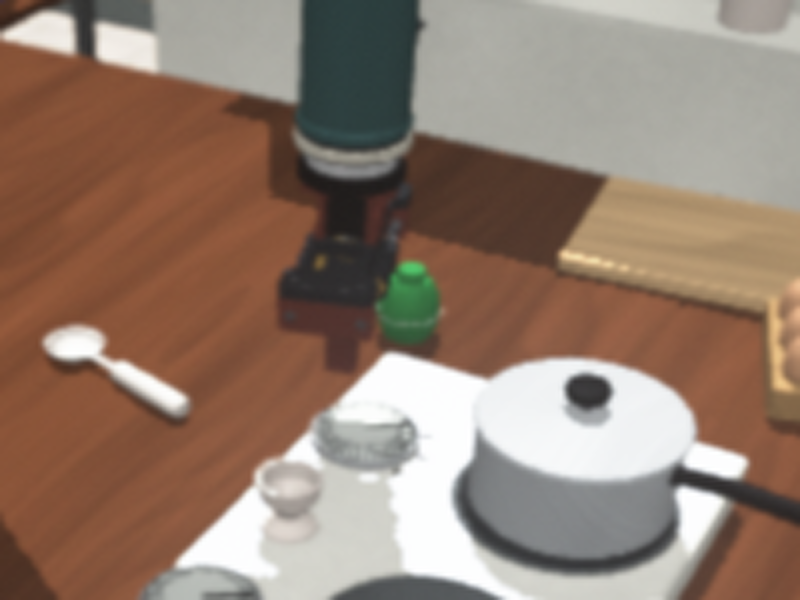

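The picture shows the closed fingertips at crop (342,365), hovering above the near side of the left dial at (365,432) with the pan, cup and timer clear. Going down.

Call:
play_rows:
  targets:
    - {"linear": [0.1, 0.1, 1.5], "angular": [0, 0, 0]}
    - {"linear": [0.1, 0.1, 3], "angular": [0, 0, 0]}
    - {"linear": [0.1, 0.1, 4.2], "angular": [0, 0, 0]}
    - {"linear": [0.1, 0.1, 4.9], "angular": [0, 0, 0]}
    - {"linear": [0.1, 0.1, 5.1], "angular": [0, 0, 0]}

```text
time_s: 2.65
ee_pos: [0.5608, 0.142, 0.1473]
ee_rot: [-179.9, 0.2, 17.0]
ft_force: [0.1, -0.2, -0.2]
opening: 0.0007
```

Call:
play_rows:
  targets:
    - {"linear": [0, 0, 0], "angular": [0, 0, 0]}
    - {"linear": [0, 0, 0.1], "angular": [0, 0, 0]}
    - {"linear": [0, 0, 0.2], "angular": [0, 0, 0]}
    - {"linear": [0, 0, 0.3], "angular": [0, 0, 0]}
    - {"linear": [0, 0, 0.3], "angular": [0, 0, 0]}

```text
time_s: 3.28
ee_pos: [0.5609, 0.1421, 0.1445]
ee_rot: [-179.9, 0.2, 17.0]
ft_force: [-0.1, 0.7, 0.7]
opening: 0.0006
```

```bash
python3 -c "
from go import *
go(arc(-17,z=.1415))"
```

```text
t 3.275 p [0.5609 0.1421 0.1445] rot [-1.7989e+02  1.6000e-01  1.7040e+01] F [-0.13  0.67  0.73] op 0.0006
[ 0.03 -0.07  0.3 ] [-0.02  0.03  0.01]
```

Call:
play_rows:
  targets:
    - {"linear": [0, 0, 0.1], "angular": [0, 0, 0]}
    - {"linear": [0, 0, 0.15], "angular": [0, 0, 0]}
    - {"linear": [0, 0, 0.2], "angular": [0, 0, 0]}
    - {"linear": [0, 0, 0.25], "angular": [0, 0, 0]}
    - {"linear": [0, 0, 0.25], "angular": [0, 0, 0]}

```text
time_s: 3.9
ee_pos: [0.5608, 0.1421, 0.1424]
ee_rot: [-179.9, 0.2, 17.0]
ft_force: [-1.7, -1.2, 6.4]
opening: 0.0002
```

```bash
python3 -c "
from go import *
go(arc(-17,z=.1415))"
```

```text
t 3.9 p [0.5608 0.1421 0.1424] rot [-1.7989e+02  1.6000e-01  1.7040e+01] F [-1.68 -1.15  6.35] op 0.0002
[ 0.03 -0.07  0.09] [-0.02  0.03  0.01]
```

About 6 N. Adding a little press, then the arc.

```bash
python3 -c "
from go import *
go(*[arc(a,z=.1412) for a in (-17,-12,-7,-2,3,8,13,18)])"
```

```text
t 3.9 p [0.5608 0.1421 0.1424] rot [-1.7989e+02  1.6000e-01  1.7040e+01] F [-1.68 -1.15  6.35] op 0.0002
[ 0.03 -0.07  0.12] [-0.02  0.03  0.01]
[ 0.04 -0.26  0.12] [-0.02  0.03  0.84]
[ 0.06 -0.44  0.12] [-0.02  0.03  1.67]
[ 0.1  -0.62  0.12] [-0.01  0.03  2.51]
[ 0.16 -0.79  0.12] [-0.01  0.03  3.34]
[ 0.23 -0.96  0.12] [-0.01  0.03  4.17]
[ 0.31 -1.12  0.12] [-0.01  0.03  5.01]
[ 0.41 -1.28  0.12] [-0.01  0.03  5.84]
```

Call:
play_rows:
  targets:
    - {"linear": [0, 0, 0.12], "angular": [0, 0, 0]}
    - {"linear": [0.03, -0.22, 0.12], "angular": [0, 0, 0.84]}
    - {"linear": [0.06, -0.42, 0.12], "angular": [0, 0, 1.67]}
    - {"linear": [0.1, -0.62, 0.12], "angular": [0, 0, 2.5]}
    - {"linear": [0.16, -0.79, 0.12], "angular": [0, 0, 3.34]}

```text
time_s: 4.53
ee_pos: [0.5599, 0.1496, 0.1418]
ee_rot: [180.0, 0.2, -3.2]
ft_force: [-2.6, -1.0, 8.9]
opening: 0.0007
```

```bash
python3 -c "
from go import *
go(*[arc(a,z=.141) for a in (3,8,13,18,20)])"
```

```text
t 4.525 p [0.5599 0.1496 0.1418] rot [180.     0.19  -3.15] F [-2.64 -1.02  8.87] op 0.0007
[ 0.01 -0.05  0.08] [ 0.    0.03 -0.03]
[ 0.02 -0.23  0.08] [0.   0.03 0.81]
[ 0.04 -0.41  0.08] [0.   0.03 1.64]
[ 0.08 -0.59  0.08] [0.   0.03 2.47]
[ 0.1  -0.66  0.08] [0.01 0.03 2.81]
```

Call:
play_rows:
  targets:
    - {"linear": [0.02, -0.2, 0.06], "angular": [0, 0, 0.8]}
    - {"linear": [0.04, -0.4, 0.06], "angular": [0, 0, 1.64]}
    - {"linear": [0.07, -0.54, 0.06], "angular": [0, 0, 2.2]}
    - {"linear": [0.08, -0.59, 0.06], "angular": [0, 0, 2.47]}
    - {"linear": [0.08, -0.59, 0.06], "angular": [0, 0, 2.47]}

```text
time_s: 5.15
ee_pos: [0.5611, 0.1555, 0.1419]
ee_rot: [180.0, 0.2, -18.0]
ft_force: [-2.6, -0.6, 8.3]
opening: 0.0003
```

```bash
python3 -c "
from go import *
go(arc(18,z=.20))"
```

```text
t 5.15 p [0.5611 0.1555 0.1419] rot [ 1.7995e+02  1.6000e-01 -1.7980e+01] F [-2.6  -0.61  8.32] op 0.0003
[-0.02  0.   -5.81] [0.01 0.03 0.  ]
```

Call:
play_rows:
  targets:
    - {"linear": [0, 0, -0.3], "angular": [0, 0, 0]}
    - {"linear": [0, 0, -0.8], "angular": [0, 0, 0]}
    - {"linear": [0, 0, -2], "angular": [0, 0, 0]}
    - {"linear": [0, 0, -4], "angular": [0, 0, 0]}
    - {"linear": [0, 0, -6.5], "angular": [0, 0, 0]}

```text
time_s: 5.78
ee_pos: [0.5611, 0.1554, 0.2076]
ee_rot: [179.9, 0.2, -18.0]
ft_force: [1.3, 1.2, -0.0]
opening: 0.0006
```

```bash
python3 -c "
from go import *
go((.5065,.3857,.205,-18))"
```

```text
t 5.775 p [0.5611 0.1554 0.2076] rot [179.94   0.2  -17.98] F [ 1.3   1.16 -0.03] op 0.0006
[-12.3  -20.22   0.28] [0.01 0.03 0.  ]
```

Call:
play_rows:
  targets:
    - {"linear": [-2.5, -4, 0], "angular": [0, 0, 0]}
    - {"linear": [-5.5, -9, 0], "angular": [0, 0, 0]}
    - {"linear": [-8.5, -14, 0], "angular": [0, 0, 0]}
    - {"linear": [-11, -18.2, 0], "angular": [0, 0, 0]}
    - {"linear": [-12.3, -20.2, 0.2], "angular": [0, 0, 0]}

```text
time_s: 6.4
ee_pos: [0.5058, 0.388, 0.2064]
ee_rot: [-180.0, 0.2, -17.9]
ft_force: [-0.0, 1.0, -0.2]
opening: 0.0005
```

```bash
python3 -c "
from go import *
go((.5065,.3857,.158,-18))
from bench import viewer
r=lambda im,x,y,w,h,k:cv2.resize(im[y:y+h,x:x+w],None,fx=k,fy=k,interpolation=cv2.INTER_CUBIC)
t=viewer.grab_frame('top')['image'];s=viewer.grab_frame('scene')['image']
cv2.imwrite('pics/a1.png',np.vstack([r(t,230,160,160,50,5),np.hstack([r(s,330,80,80,60,5),r(t,140,180,80,60,5)])]))"
```

```text
t 6.4 p [0.5058 0.388  0.2064] rot [-1.800e+02  1.600e-01 -1.785e+01] F [-0.05  1.01 -0.23] op 0.0005
[0.15 0.2  4.84] [-0.    0.03  0.02]
```

View pics/a1.png

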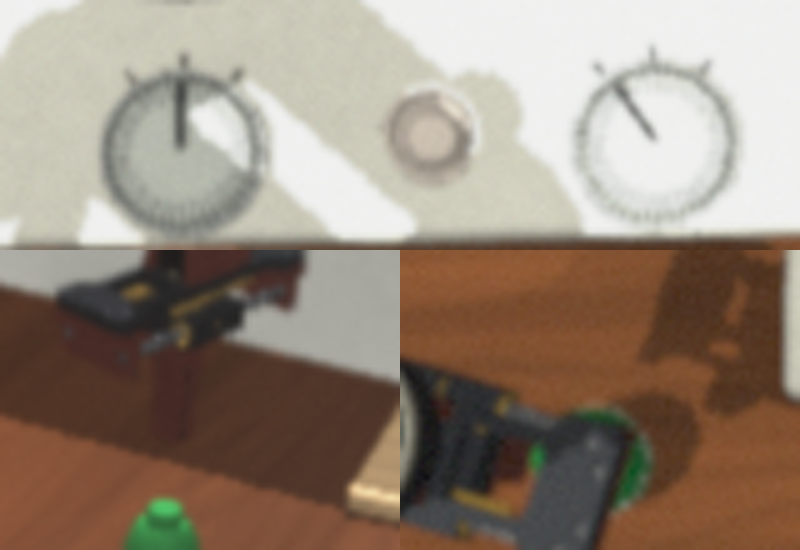

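The left dial's line points at the middle tick (crop (184,60)), so it is at the first setting. The right dial still points at its off tick. The fingertip is over the timer, so I'll press the cap.

Call:
play_rows:
  targets:
    - {"linear": [0.15, 0.2, 1.5], "angular": [0, 0, 0]}
    - {"linear": [0.15, 0.2, 3], "angular": [0, 0, 0]}
    - {"linear": [0.15, 0.2, 4.3], "angular": [0, 0, 0]}
    - {"linear": [0.15, 0.2, 4.9], "angular": [0, 0, 0]}
    - {"linear": [0.15, 0.2, 5.1], "angular": [0, 0, 0]}

```text
time_s: 7.12
ee_pos: [0.5063, 0.3846, 0.1541]
ee_rot: [179.9, 0.2, -17.9]
ft_force: [0.1, -0.3, -0.6]
opening: 0.0007
```

```bash
python3 -c "
from go import *
go((.5065,.3857,.152,-18),(.5065,.3857,.146,-18))"
```

```text
t 7.125 p [0.5063 0.3846 0.1541] rot [179.91   0.23 -17.85] F [ 0.08 -0.29 -0.59] op 0.0007
[-0.01 -0.11  0.21] [0.01 0.04 0.02]
[-0.01 -0.11  0.81] [0.01 0.04 0.02]
```

Call:
play_rows:
  targets:
    - {"linear": [0, -0.1, 0.1], "angular": [0, 0, 0]}
    - {"linear": [0, -0.1, 0.3], "angular": [0, 0, 0]}
    - {"linear": [0, -0.1, 0.5], "angular": [0, 0, 0]}
    - {"linear": [0, -0.1, 0.65], "angular": [0, 0, 0]}
    - {"linear": [0, -0.1, 0.7], "angular": [0, 0, 0]}

```text
time_s: 7.75
ee_pos: [0.5069, 0.3859, 0.1475]
ee_rot: [180.0, 0.2, -17.8]
ft_force: [0.8, 0.7, 3.6]
opening: 0.0004
```

Call:
play_rows:
  targets:
    - {"linear": [0, 0, 0.05], "angular": [0, 0, 0]}
    - {"linear": [0, 0, 0.1], "angular": [0, 0, 0]}
    - {"linear": [0, 0, 0.1], "angular": [0, 0, 0]}
    - {"linear": [0, 0, 0.1], "angular": [0, 0, 0]}
    - {"linear": [0, 0, 0.1], "angular": [0, 0, 0]}

```text
time_s: 8.38
ee_pos: [0.507, 0.3859, 0.1473]
ee_rot: [180.0, 0.2, -17.8]
ft_force: [-1.5, -0.8, 8.2]
opening: 0.0008
```

The force rose to 8 N with no further travel, so the cap is on its stop. Releasing.

Call:
play_rows:
  targets:
    - {"linear": [0, 0, -0.3], "angular": [0, 0, 0]}
    - {"linear": [0, 0, -0.8], "angular": [0, 0, 0]}
    - {"linear": [0, 0, -2.5], "angular": [0, 0, 0]}
    - {"linear": [0, 0, -5.5], "angular": [0, 0, 0]}
    - {"linear": [0, 0, -9], "angular": [0, 0, 0]}

```text
time_s: 9.0
ee_pos: [0.5068, 0.3855, 0.2383]
ee_rot: [179.9, 0.2, -17.8]
ft_force: [0.9, -0.5, -0.5]
opening: 0.0007
```

Call:
play_rows:
  targets:
    - {"linear": [-2, -1, -1], "angular": [0, 0, 0]}
    - {"linear": [-4, -3, -2], "angular": [0, 0, 0]}
    - {"linear": [-6, -6, -3], "angular": [0, 0, 0]}
    - {"linear": [-7, -8, -3], "angular": [0, 0, 0]}
    - {"linear": [-7, -8, -3], "angular": [0, 0, 0]}

```text
time_s: 9.62
ee_pos: [0.4636, 0.4845, 0.2675]
ee_rot: [179.9, 0.3, -17.7]
ft_force: [-0.4, -0.7, -0.6]
opening: 0.0004
```

```bash
python3 -c "
from go import *
go()
from bench import viewer
r=lambda im,x,y,w,h,k:cv2.resize(im[y:y+h,x:x+w],None,fx=k,fy=k,interpolation=cv2.INTER_CUBIC)
t=viewer.grab_frame('top')['image'];s=viewer.grab_frame('scene')['image']
cv2.imwrite('pics/a2.png',np.vstack([r(t,140,70,300,180,2.6),np.hstack([r(s,330,110,60,40,6.5),r(t,150,195,60,40,6.5)])]))"
```

```text
t 9.625 p [0.4636 0.4845 0.2675] rot [179.87   0.26 -17.7 ] F [-0.39 -0.72 -0.59] op 0.0004
```

View pics/a2.png

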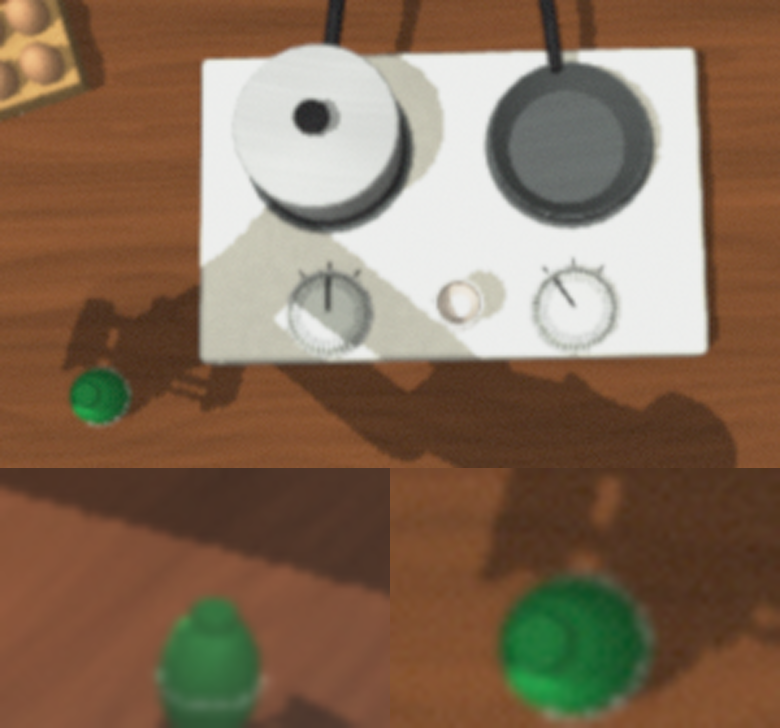

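The left dial points at its first tick and the right dial is off. The cap is up again, nothing else has moved, and the arm is clear.

```bash
python3 -c "
from bench import order
print(order.job_done())"
```

```text
the job is handed in; nothing more can be done
None
```

The job is done and handed in at about 9.6 s of the 45 s allowed; no verdict was reported.

- **Dial:** the saucepan was on the left ring. I pressed the closed fingertips on the near side of the left dial at about 6–9 N and swept them about 35° clockwise. After I lifted off, the picture showed its line on the first-setting tick. The right dial was still on its off tick.
- **Timer:** only then did I press the timer's cap. Force rose from 3.6 N to 8.2 N with only 0.2 mm more movement, at the height where the cap should be fully down, so it was on its stop. I inferred this from force and height, as the cap could not be seen under the fingers.
- **Final check:** the last picture showed the dial still on its first setting, the cap up again, and the pans, egg cup and timer standing where they were. The arm was clear with no contact force beyond noise, and no checks disagreed. The salt jar, spoon and bowl were outside that last picture, but the arm never worked near them.

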